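# Tidy the game-card boxes and bridge the remote

## Robot

A 6-joint arm with a two-finger parallel gripper is mounted at the origin on the work surface. World frame = base frame: x ahead of the robot, y to its left, z up, the work surface at z = 0. Lengths are in m, angles in degrees, forces in N, time in s.
With the tool pointing down it reaches from about 0.4 to 0.825 m from the base axis. Payload 7 kg.
Tool frame: the origin (TCP) lies on the centre line of the jaws, within the pads' length; the fingertips stand 19 mm ahead of it and the grasp point (between the pads) is the TCP (r.tip_extent is the distance from the TCP to the fingertips, in m); z points along the fingers, y is the line along which they close (so a half turn about z gives the same grasp; the last joint's range is limited). The gripper opens to 88 mm and grips with 3 to 60 N. Pads are 19 mm wide; open, the fingers measure 130 mm over their backs; the gripper's body (78 mm by 193 mm) begins 47 mm behind the grasp point.
Start: joints at [79.761, 20.546, 0.682, 0, -70.136, -16.507], TCP at [0.304, 0.603, 0.246] pointing down, gripper open.
Joint ranges: [-176.03, 176.03], [-82.01, 121.73], [-58.28, 71.71], [-173.87, 95.51], [-174.79, -0.11], [-173.66, 173.66]. Speed limits (degrees/s): [136.94, 136.94, 172.46, 180, 180, 180].

## Interface

Orientations are given as [roll, pitch, yaw] about the fixed x, y, z axes, in that order (R = Rz(yaw) Ry(pitch) Rx(roll)).
In Python, from plant import r gives the robot as it stands. The module is installed in compiled form; this text tells all that it offers.
- The arm moves only by the tool jog_arm, never from a script. Its argument "deltas" is a list that holds one entry, the list of rows, each a list of 5 numbers: the opening, from -1 (shut) to 1 (fully open), then the shift along the world's x, y, z in cm, then the turn about the world's z in rad. In form: [[[claw, dx, dy, dz, turn], ...]]. A call has 1 to 8 rows; each row shifts and turns the commanded pose from where the row before left it; what a row does not reach is not made up. A row lasts 1/8 s, in which the tool goes at most 62.5 mm and 10.7 degrees, less where a joint would pass 70% of its speed; a pose out of reach is approached as far as the arm can. A call with a gripper value outside its range is refused whole. The fingers move at their own pace and stop on an object; "force" is the grip in N (left out, the last holds). Time passes only in rows, so rows that do not move let the fingers close. It gives the time, the measured TCP pose, the force, the opening and the grip force at its end, in the units of the state.
- r.get_state(): the state, without advancing time (a new reading comes with each control period).
- r.capture(name): name is "side" or "top"; returns the picture (400x640x3 uint8, blue, green, red); there is no depth.
- r.camera_info(name): a dict with "fx", "fy", "cx", "cy" (pixels), "view" (4x4, takes a point from world to camera coordinates). Camera axes: x right, y up, looking along -z (the intrinsics and any distortion apply to the point x, -y, -z); pixel columns grow to the right and rows downward; lengths in m; the calibration is good to about 2 mm. A picture is of the moment at which its call begins. camera_info takes no time and is no camera call.
- r.close_job(): hands the job in; it is judged then, once.
The state is a dict: "time_s": time; "joints": joint angles; "qd": joint speeds; "joint_torque": joint torques, N m; "tcp_pos": TCP position; "eef_rot": TCP orientation; "contact_force": force on the tool from outside, world axes, zero at the start; "moment": the same for the moment, N m; "gripper_width": finger opening in m; "gripper_force": force on a finger pad.
Only numpy, scipy, OpenCV 4.12 (cv2) and the standard library are available. Lean on these libraries where they do the work, as an engineer would, in place of code of your own. Each camera call takes 0.05 s, during which the arm holds its last target. There are 200 camera calls.

## Task

Gather the blue, red and yellow game-card boxes from the TV console into the wooden tray, each lying flat, label up, centred and lengthwise on the mat of its own colour. Once all three are in, rest the white remote, buttons up, squarely across the tops of the tray's two long walls, away from the tray's ends and sticking out about equally on both sides. Leave the green earbud case and the black remote where they are.

Things in the scene. Friction and masses are not known exactly. Their poses are not given: they have to be found in the camera images.
- tray: Wooden caddy: an open rectangular tray without dividers, fixed to the console; outside 234 mm long (its x) x 122 mm wide (its y) x 38 mm high, walls 6 mm thick, floor 6 mm thick (inside 222 x 110 mm, three coloured mats on its floor). Origin: centre of its underside, on the console top; z up. The flat tops of the two long walls, at y = -58 and +58 mm, are 38 mm above the origin.
- mat_blue: Blue flat rectangular mat fixed on the floor of the tray: 70 mm (its x, along the tray) x 54 mm (its y) x 2 mm thick, no label. The three mats lie in a row, centres 74 mm apart, in any order. Origin: centre of its underside; the mat's top is 2 mm above it.
- mat_red: Red flat rectangular mat fixed on the floor of the tray: 70 mm (its x, along the tray) x 54 mm (its y) x 2 mm thick, no label. The three mats lie in a row, centres 74 mm apart, in any order. Origin: centre of its underside; the mat's top is 2 mm above it.
- mat_yellow: Yellow flat rectangular mat fixed on the floor of the tray: 70 mm (its x, along the tray) x 54 mm (its y) x 2 mm thick, no label. The three mats lie in a row, centres 74 mm apart, in any order. Origin: centre of its underside; the mat's top is 2 mm above it.
- box_blue: Blue hard plastic game-card box, loose, lying label up: 60 mm long (its x) x 44 mm wide (its y) x 22 mm high, about 60 g, square corners, thin dark seam round the sides and a white label on top. Origin: centre of its underside; z up.
- box_red: Red hard plastic game-card box, loose, lying label up: 60 mm long (its x) x 44 mm wide (its y) x 22 mm high, about 60 g, square corners, thin dark seam round the sides and a white label on top. Origin: centre of its underside; z up.
- box_yellow: Yellow hard plastic game-card box, loose, lying label up: 60 mm long (its x) x 44 mm wide (its y) x 22 mm high, about 60 g, square corners, thin dark seam round the sides and a white label on top. Origin: centre of its underside; z up.
- remote_white: White remote control, loose, lying buttons up: 160 mm long (its x) x 42 mm wide (its y) x 20 mm high, about 110 g, rigid, flat underside. Origin: centre of its underside; z up. This is the one to lay across the tray.
- remote_black: Black remote control, loose, lying buttons up: 160 mm long (its x) x 42 mm wide (its y) x 20 mm high, about 110 g, rigid, flat underside. Origin: centre of its underside; z up. Look-alike: stays where it is.
- earbuds: Green earbud case with half-round ends and no label, loose, 62 mm long (its x) x 46 mm wide (its y) x 24 mm high. Origin: centre of its underside. Look-alike without a mat of its colour: stays where it is.
Not all that is in view belongs to the job. Of the things that look like the remote_white, the smaller one is meant.

How it is judged:
By the outcome, as a careful person would: the job done as asked, in the order asked, and still so for the second after the job is handed in, with the robot touching nothing.
It also fails if it takes over 96 s, if anything falls off the work surface, if the arm or the gripper's body presses on something with over 40 N, if the wrist force passes 120 N, or if a joint passes its speed limit or range.

## Working session

There is one attempt and no reset: what is moved stays moved. The work goes in short steps, Python scripts to look and compute and a tool call to move; the robot and the scene stay as the last step left them, time stands still between calls to the robot, and variables do not carry over. Pictures are saved under pics/ and viewed, at most 14 in all, crops included, and the job is handed in when it is done.

Besides the shell and the picture viewer there is one more tool, called after "Request:" by a JSON object that holds its "name" and its "arguments", one argument or row to a line. jog_arm: Moves the arm, as the interface text tells. Its arguments: {"type":"object","properties":{"deltas":{"type":"array"},"force":{"type":"number"}},"required":["deltas"]}

```bash
mkdir -p pics; python3 - <<'E'
from plant import r
import cv2,numpy as np
for n in("top","side"):
    im=r.capture(n); cv2.imwrite(f"pics/{n}0.png",im)
    c=r.camera_info(n); print({k:(np.round(v,4).tolist()) for k,v in c.items()})
s=r.get_state();print(s)
E
```

```text
{'fx': 367.6481, 'fy': 367.6481, 'cx': 322.7207, 'cy': 200.9951, 'view': [[-0.022, -0.9998, -0.0038, 0.0047], [0.982, -0.0223, 0.1877, -0.425], [-0.1878, 0.0004, 0.9822, -0.9293], [0.0, 0.0, 0.0, 1.0]]}
{'fx': 375.1162, 'fy': 375.1162, 'cx': 319.667, 'cy': 205.9585, 'view': [[0.9759, -0.2182, -0.0067, -0.4003], [0.1165, 0.4948, 0.8612, -0.0956], [-0.1846, -0.8412, 0.5083, -1.0193], [0.0, 0.0, 0.0, 1.0]]}
{'time_s': 0.1, 'joints': array([ 7.97622080e+01,  2.05884411e+01,  6.39977571e-01, -1.48002816e-02,
       -7.01350613e+01, -1.65092185e+01]), 'qd': array([-0.07557572,  0.02847199,  0.00595341,  0.03731947, -0.04445081,
       -0.11973705]), 'joint_torque': array([-1.00160381e-03, -5.84161270e+01,  2.93750703e+01,  7.01549783e+00,
        1.01423910e-02, -4.85860551e-05]), 'tcp_pos': array([0.30361834, 0.60242618, 0.2447203 ]), 'eef_rot': array([ 1.79915965e+02, -1.03966675e-02, -2.67520422e+01]), 'contact_force': array([ 0.22629913, -0.15229816,  0.36886173]), 'moment': array([-0.02512541,  0.04469857, -0.00281235]), 'gripper_force': 0.0, 'gripper_width': 0.08747023325944582}
```

View pics/top0.png

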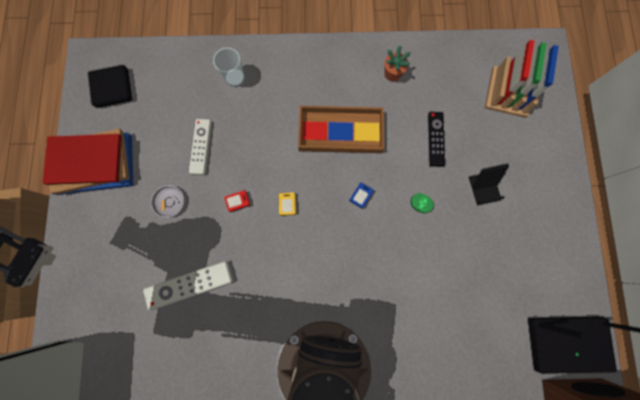

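View pics/side0.png

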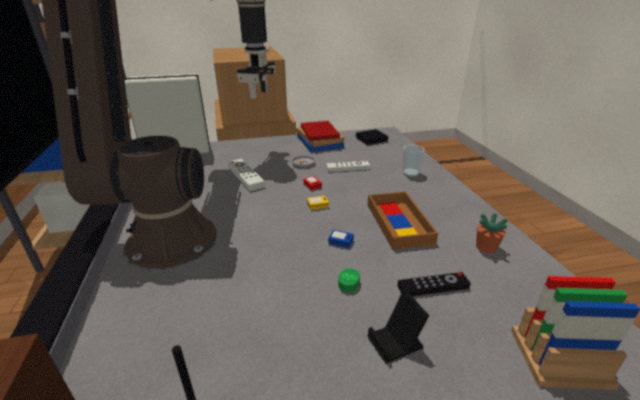

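Top view. Red-like: red box (237,201), folder (85,160), red mat (316,131) and books. White remotes: (200,147) and the larger (188,286), so the one at (200,147) should be meant. Yellow box is at (287,204), blue at (362,195) and the tray at (342,130). Next I measure all of them and check in one crop.

```bash
cat > h.py <<'E'
from plant import r
import cv2,numpy as np
def avg(n,k=3): return np.mean([r.capture(n).astype(np.float32) for _ in range(k)],0).astype(np.uint8)
def cast(n,px,z):
    c=r.camera_info(n); V=c["view"]; R,t=V[:3,:3],V[:3,3]
    px=np.atleast_2d(np.asarray(px,float))
    d=np.c_[(px[:,0]-c["cx"])/c["fx"],-(px[:,1]-c["cy"])/c["fy"],-np.ones(len(px))]@R
    o=-R.T@t
    return o+d*((z-o[2])/d[:,2])[:,None]
H={"red":[(0,8),(172,180)],"yellow":[(20,32)],"blue":[(105,125)],"green":[(50,80)]}
def cmask(im,col,S=110,V=60):
    h=cv2.cvtColor(im,cv2.COLOR_BGR2HSV); m=0
    for a,b in H[col]: m=m|cv2.inRange(h,(a,S,V),(b,255,255))
    return m
def blob(mask,near,rad):
    "contour of the mask within rad of a pixel, convex hull, in pixels"
    w=np.zeros_like(mask); cv2.circle(w,near,rad,255,-1)
    cs,_=cv2.findContours(mask&w,cv2.RETR_EXTERNAL,cv2.CHAIN_APPROX_NONE)
    return cv2.convexHull(max(cs,key=cv2.contourArea))
def pose(n,hull,z,up=1):
    "centre and long-axis yaw of a hull cast on plane z; area moments in world mm"
    P=(cast(n,(hull[:,0]+.5)/up-.5,z)[:,:2]*1e4).astype(np.float32).reshape(-1,1,2)
    rc=cv2.minAreaRect(P); M=cv2.moments(P)
    c=np.array([M["m10"],M["m01"]])/M["m00"]/1e4
    ang=np.degrees(.5*np.arctan2(2*M["mu11"],M["mu20"]-M["mu02"]))
    b=cv2.boxPoints(rc); e=max((b[1]-b[0],b[2]-b[1]),key=np.linalg.norm)
    return c.round(4),round(float(ang),1),round(float(np.degrees(np.arctan2(e[1],e[0]))),1),np.round(np.sort(rc[1])/10,1)
E
cat > m.py <<'E'
from h import *
U=4
im=cv2.resize(avg("top"),None,fx=U,fy=U,interpolation=cv2.INTER_CUBIC)
cv2.imwrite("pics/crop0.png",im[400:880,640:1440])
for col,p in(("red",(237,201)),("yellow",(287,204)),("blue",(362,195))):
    h=blob(cmask(im,col),(p[0]*U,p[1]*U),18*U); print("box",col,*pose("top",h,.011,U))
for col,p in(("red",(316,131)),("blue",(341,131)),("yellow",(367,131))):
    h=blob(cmask(im,col),(p[0]*U,p[1]*U),22*U); print("mat",col,*pose("top",h,.008,U))
hs=cv2.cvtColor(im,cv2.COLOR_BGR2HSV)
wh=cv2.inRange(hs,(0,0,150),(180,70,255))
for p in((200,147),(188,286)):
    h=blob(wh,(p[0]*U,p[1]*U),60*U); print("rem",p,*pose("top",h,.010,U))
br=cv2.inRange(hs,(5,90,40),(20,255,255))
h=blob(br,(342*U,130*U),52*U); print("tray",*pose("top",h,.019,U))
h=blob(cmask(im,"green"),(422*U,203*U),18*U);print("green",*pose("top",h,.012,U))
E
python3 m.py
```

```text
box red [0.4372 0.2291] -75.2 -72.4 [47.7 63.4]
box yellow [0.4262 0.0924] 3.1 1.9 [47.3 62.9]
box blue [ 0.4449 -0.1104] -33.8 -33.4 [44.1 61. ]
mat red [0.6356 0.0143] 87.8 87.1 [58.6 73.7]
mat blue [ 0.6322 -0.0588] 86.8 87.1 [50.6 67. ]
mat yellow [ 0.6286 -0.1335] 87.0 87.2 [56.1 71.6]
rem (200, 147) [0.5977 0.3393] -4.7 -4.7 [ 41.8 161.5]
rem (188, 286) [0.2346 0.2911] -65.4 -72.5 [57.7 96. ]
tray [ 0.6348 -0.0606] 87.2 87.2 [134.2 239.8]
green [ 0.4195 -0.2729] 63.4 61.0 [48.  60.8]
```

View pics/crop0.png

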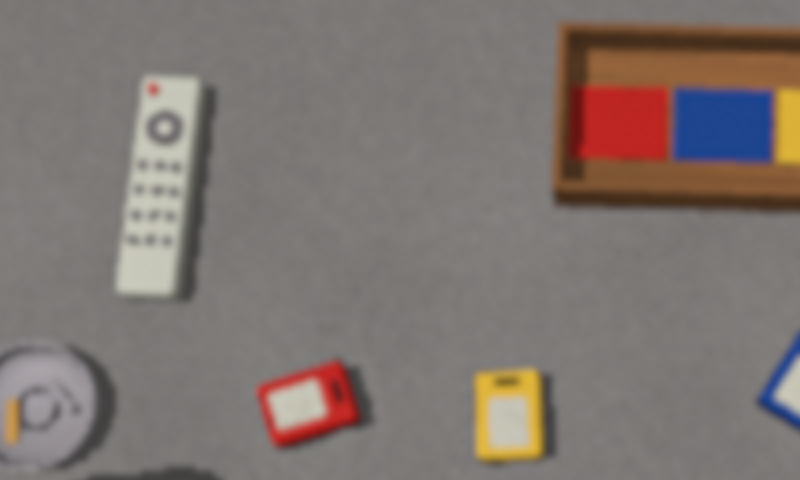

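The crop shows the remote at (200,147) full-frame is plain white, 160 x 42 mm, buttons up, so it is the one meant. The larger one at (188,286) is the decoy. The red box (full-frame 237,201) and yellow box (287,204) carry white labels. Red goes first.

Request:
{"name": "jog_arm", "arguments": {
  "deltas": [
    [[1,1.67,-4.67,-1.75,-0.101],[1,1.67,-4.67,-1.75,-0.101],[1,1.67,-4.67,-1.75,-0.101],[1,1.67,-4.67,-1.75,-0.101],[1,1.67,-4.67,-1.75,-0.101],[1,1.67,-4.67,-1.75,-0.101],[1,1.67,-4.67,-1.75,-0.101],[1,1.67,-4.67,-1.75,-0.101]]
  ],
  "force": 15
}}

```text
time_s: 1.25
tcp_pos: [0.4378, 0.2278, 0.1053]
eef_rot: [-180.0, 0.0, -73.2]
contact_force: [1.5, 1.0, 0.8]
gripper_width: 0.088
gripper_force: 0.0
```

Request:
{"name": "jog_arm", "arguments": {
  "deltas": [
    [[1,0,0,0,0],[1,0,0,0,0]]
  ]
}}

```text
time_s: 1.5
tcp_pos: [0.4378, 0.2293, 0.1058]
eef_rot: [-180.0, 0.0, -73.0]
contact_force: [0.4, 0.1, -0.3]
gripper_width: 0.0876
gripper_force: 0.0
```

Request:
{"name": "jog_arm", "arguments": {
  "deltas": [
    [[1,0,0,-3,0],[1,0,0,-3,0],[1,0,0,-1.6,0],[1,0,0,-0.8,0],[0.1,0,0,0,0],[-0.3,0,0,0,0],[-0.3,0,0,0,0],[-0.3,0,0,0,0]]
  ]
}}

```text
time_s: 2.5
tcp_pos: [0.4376, 0.2294, 0.022]
eef_rot: [-180.0, 0.0, -73.0]
contact_force: [-0.2, 0.3, 0.1]
gripper_width: 0.0531
gripper_force: 0.0
```

Request:
{"name": "jog_arm", "arguments": {
  "deltas": [
    [[-0.3,0,0,0,0],[-0.3,0,0,0,0],[-0.3,0,0,1,0],[-0.3,0,0,3,0],[-0.3,0,0,3,0],[-0.3,0,0,0,0]]
  ]
}}

```text
time_s: 3.25
tcp_pos: [0.4386, 0.2304, 0.0943]
eef_rot: [-179.7, 0.1, -73.0]
contact_force: [-0.8, -0.0, -0.2]
gripper_width: 0.0442
gripper_force: 15.0
```

Request:
{"name": "jog_arm", "arguments": {
  "deltas": [
    [[-0.3,2.83,-3.07,0.2,-0.0495],[-0.3,2.83,-3.07,0.2,-0.0495],[-0.3,2.83,-3.07,0,-0.0495],[-0.3,2.83,-3.07,0,-0.0495],[-0.3,2.83,-3.07,0,-0.0495],[-0.3,2.83,-3.07,0,-0.0495],[-0.3,2.83,-3.07,0,-0.0495],[-0.3,0,0,0,0]]
  ]
}}

```text
time_s: 4.25
tcp_pos: [0.6364, 0.012, 0.0943]
eef_rot: [179.9, -0.0, -93.1]
contact_force: [-0.7, 0.6, -1.8]
gripper_width: 0.0439
gripper_force: 15.0
```

Request:
{"name": "jog_arm", "arguments": {
  "deltas": [
    [[-0.3,0,0,0,0],[-0.3,0,0,0,0]]
  ]
}}

```text
time_s: 4.5
tcp_pos: [0.6348, 0.0149, 0.0954]
eef_rot: [180.0, -0.0, -92.8]
contact_force: [-0.2, -0.1, -0.6]
gripper_width: 0.0439
gripper_force: 15.0
```

```bash
python3 - <<'E'
from h import *
for n in("top","side"):
    im=avg(n,2); c=(342,130) if n=="top" else (400,210)
    cv2.imwrite(f"pics/{n}1.png",cv2.resize(im[c[1]-60:c[1]+60,c[0]-80:c[0]+80],None,fx=4,fy=4,interpolation=cv2.INTER_CUBIC))
E
```

```text
(no output)
```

View pics/side1.png

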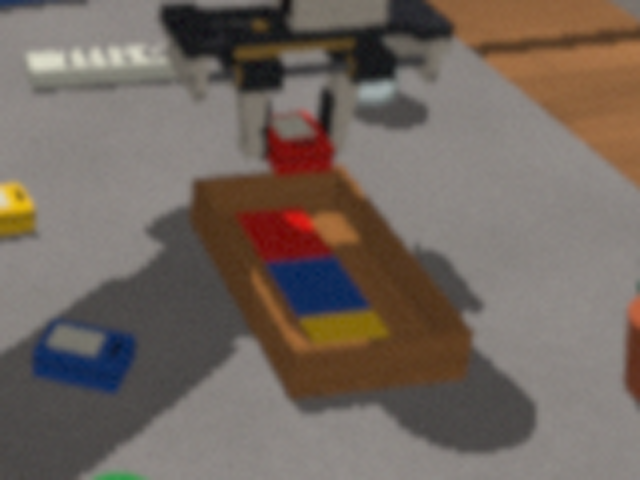

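The held red box (about 300,140 in the crop) hangs level between the fingers at the red end of the tray. I lower it now.

Request:
{"name": "jog_arm", "arguments": {
  "deltas": [
    [[-0.3,0.1,0,-3,0],[-0.3,0,0,-2,0],[-0.3,0,0,-1,0],[-0.3,0,0,-0.3,0],[-0.3,0,0,-0.1,0],[-0.3,0,0,0,0]]
  ]
}}

```text
time_s: 5.45
tcp_pos: [0.6369, 0.0144, 0.0323]
eef_rot: [-179.9, 0.0, -92.9]
contact_force: [0.2, 1.1, -0.5]
gripper_width: 0.044
gripper_force: 15.0
```

Request:
{"name": "jog_arm", "arguments": {
  "deltas": [
    [[0.22,0,0,0,0],[0.22,0,0,0,0],[0.22,0,0,0,0],[0.22,0,0,2,0],[0.22,0,0,3,0],[0.22,0,0,3,0],[0.22,0,0,0,0]]
  ]
}}

```text
time_s: 6.32
tcp_pos: [0.6382, 0.0146, 0.1145]
eef_rot: [-179.7, 0.1, -92.9]
contact_force: [-0.0, 0.3, 0.9]
gripper_width: 0.0534
gripper_force: 0.0
```

Request:
{"name": "jog_arm", "arguments": {
  "deltas": [
    [[0.22,-2.6,0.97,0,-0.16],[0.22,-2.6,0.97,0,-0.164],[0.6,-2.6,0.97,0,-0.164],[1,-2.6,0.97,0,-0.164],[1,-2.6,0.97,0,-0.164],[1,-2.6,0.97,0,-0.164],[1,-2.6,0.97,0,-0.164],[1,-2.6,0.97,0,-0.164]]
  ]
}}

```text
time_s: 7.32
tcp_pos: [0.4273, 0.0918, 0.1111]
eef_rot: [-180.0, -0.0, -168.2]
contact_force: [-0.1, 0.4, 0.9]
gripper_width: 0.0876
gripper_force: 0.0
```

Request:
{"name": "jog_arm", "arguments": {
  "deltas": [
    [[1,-0.2,0,-0.5,-0.169],[1,0,0,0,0],[1,0,0,0,0]]
  ]
}}

```text
time_s: 7.7
tcp_pos: [0.4267, 0.0918, 0.1065]
eef_rot: [-180.0, -0.0, -177.3]
contact_force: [-0.3, -0.7, 0.2]
gripper_width: 0.0878
gripper_force: 0.0
```

```bash
cat > chk.py <<'E'
from h import *
U=4
im=cv2.resize(avg("top"),None,fx=U,fy=U,interpolation=cv2.INTER_CUBIC)
cv2.imwrite("pics/chk.png",im[280:900,900:1600])
tray=np.array([.6321,-.0593]); a=np.radians(87.15)
for col,p in(("red",(316,131)),("blue",(341,131)),("yellow",(367,131))):
    m=cmask(im,col)
    h=blob(m,(p[0]*U,p[1]*U),20*U); print(col,*pose("top",h,.019,U), *pose("top",h,.008,U))
hs=cv2.cvtColor(im,cv2.COLOR_BGR2HSV)
wh=cv2.inRange(hs,(0,0,135),(180,90,255))
for col,p in(("red",(316,131)),("blue",(341,131)),("yellow",(367,131))):
    try:
        h=blob(wh,(p[0]*U,p[1]*U),13*U); print("label",col,*pose("top",h,.030,U))
    except ValueError: pass
E
python3 chk.py
```

```text
red [0.6335 0.0142] 85.0 87.1 [63.8 72.9] [0.638  0.0144] 85.0 87.1 [64.6 73.7]
blue [ 0.6278 -0.0574] 86.5 87.3 [49.7 67.2] [ 0.6322 -0.058 ] 86.5 87.3 [50.3 67.9]
yellow [ 0.6244 -0.1321] 86.0 87.8 [55.7 70.3] [ 0.6287 -0.1335] 86.0 87.8 [56.3 71.1]
label red [0.6384 0.0197] 87.4 86.6 [27.4 35.2]
label blue [ 0.6504 -0.0601] 87.1 87.3 [ 3.7 54.2]
```

View pics/chk.png

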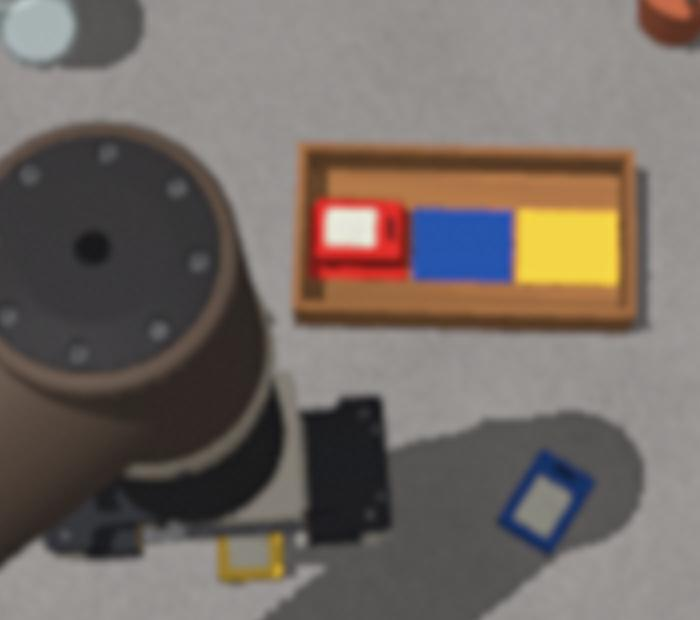

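The crop shows red lying label-up on its mat, top face from about (315,200) to (405,262), and the blue and yellow mats still free. I check the red box's offset through the top-face corners and its label.

```bash
python3 - <<'E'
from h import *
U=4
im=cv2.imread("pics/chk.png")
g=cv2.cvtColor(im,cv2.COLOR_BGR2HSV)
# brightness profile of red channel down the column range and along the row range of the box
print("V col", g[190:290:4,388:400,2].mean(1).astype(int))
m=cmask(im,"red",110,205)|cv2.inRange(g,(0,0,135),(180,90,255))
h=blob(m,(360,231),60); h=h+np.array([900,280]); print("top face",*pose("top",h,.030,U))
t=cv2.resize(cv2.imread("pics/top0.png"),None,fx=U,fy=U,interpolation=cv2.INTER_CUBIC)
hs=cv2.cvtColor(t,cv2.COLOR_BGR2HSV); wh=cv2.inRange(hs,(0,0,135),(180,90,255))
for col,p in(("red",(237,201)),("yellow",(287,204)),("blue",(362,195))):
    h=blob(wh,(p[0]*U,p[1]*U),12*U); print("label0",col,*pose("top",h,.022,U))
E
```

```text
V col [178 176 184 204 219 219 208 186 167 161 161 164 179 201 215 217 204 166
 124 136 191 216 200 173 160]
top face [0.6375 0.0145] 87.9 87.5 [39.3 55.7]
label0 red [0.4348 0.2341] -74.4 -73.5 [26.7 35. ]
label0 yellow [0.4194 0.0921] 3.9 1.5 [26.1 33.8]
label0 blue [ 0.4395 -0.1063] -31.8 -34.3 [29.9 38.4]
```

Red is within 2 mm of its mat centre. Yellow next.

Request:
{"name": "jog_arm", "arguments": {
  "deltas": [
    [[1,-0.1,0,-3,0],[1,0,0,-3,0],[1,0,0,-1.6,0],[1,0,0,-0.85,0],[0.1,0,0,0,0],[-0.3,0,0,0,0],[-0.3,0,0,0,0],[-0.3,0,0,0,0]]
  ]
}}

```text
time_s: 8.85
tcp_pos: [0.4257, 0.0921, 0.0225]
eef_rot: [180.0, 0.0, -177.5]
contact_force: [0.6, 0.0, 0.0]
gripper_width: 0.0531
gripper_force: 0.0
```

Request:
{"name": "jog_arm", "arguments": {
  "deltas": [
    [[-0.3,0,0,0,0],[-0.3,0,0,0,0],[-0.3,0,0,1,0],[-0.3,0,0,3,0],[-0.3,0,0,3,0],[-0.3,0,0,0,0]]
  ]
}}

```text
time_s: 9.6
tcp_pos: [0.4268, 0.0928, 0.0945]
eef_rot: [179.8, 0.2, -177.5]
contact_force: [0.7, -1.0, -0.2]
gripper_width: 0.0443
gripper_force: 15.0
```

Request:
{"name": "jog_arm", "arguments": {
  "deltas": [
    [[-0.3,2.5,-2.8,0.2,0.164],[-0.3,2.5,-2.8,0.2,0.164],[-0.3,2.5,-2.8,0,0.164],[-0.3,2.5,-2.8,0,0.164],[-0.3,2.5,-2.8,0,0.164],[-0.3,2.5,-2.8,0,0.164],[-0.3,2.5,-2.8,0,0.164],[-0.3,2.5,-2.8,0,0.164]]
  ]
}}

```text
time_s: 10.6
tcp_pos: [0.6256, -0.1332, 0.0952]
eef_rot: [179.9, -0.0, -102.1]
contact_force: [0.7, 0.4, -0.3]
gripper_width: 0.0441
gripper_force: 15.0
```

Request:
{"name": "jog_arm", "arguments": {
  "deltas": [
    [[-0.3,0.2,-0.1,0,0.165],[-0.3,0,0,0,0],[-0.3,0,0,0,0],[-0.3,0,0,0,0]]
  ]
}}

```text
time_s: 11.1
tcp_pos: [0.6272, -0.1327, 0.0961]
eef_rot: [180.0, 0.0, -93.0]
contact_force: [0.1, 0.2, -0.8]
gripper_width: 0.0443
gripper_force: 15.0
```

Request:
{"name": "jog_arm", "arguments": {
  "deltas": [
    [[-0.3,0,0,-3,0],[-0.3,0,0,-2,0],[-0.3,0,0,-1,0],[-0.3,0,0,-0.4,0],[-0.3,0,0,-0.15,0],[-0.3,0,0,0,0],[-0.3,0,0,0,0]]
  ]
}}

```text
time_s: 11.98
tcp_pos: [0.6278, -0.1332, 0.0312]
eef_rot: [-179.9, 0.0, -92.9]
contact_force: [-0.6, -0.5, -0.5]
gripper_width: 0.0437
gripper_force: 15.0
```

Request:
{"name": "jog_arm", "arguments": {
  "deltas": [
    [[0.22,0,0,0,0],[0.22,0,0,0,0],[0.22,0,0,0,0],[0.22,0,0,2,0],[0.22,0,0,3,0],[0.22,0,0,3,0],[0.22,0,0,0,0]]
  ]
}}

```text
time_s: 12.85
tcp_pos: [0.6292, -0.1332, 0.1135]
eef_rot: [-179.7, 0.0, -92.9]
contact_force: [-0.3, 0.7, -0.2]
gripper_width: 0.0536
gripper_force: 0.0
```

Request:
{"name": "jog_arm", "arguments": {
  "deltas": [
    [[0.22,-2.3,0.29,0,0.13],[0.22,-2.3,0.29,0,0.13],[0.6,-2.3,0.29,0,0.13],[1,-2.3,0.29,0,0.13],[1,-2.3,0.29,0,0.13],[1,-2.3,0.29,0,0.13],[1,-2.3,0.29,0,0.13],[1,-2.25,0.29,-0.5,0.127]]
  ]
}}

```text
time_s: 13.85
tcp_pos: [0.443, -0.1099, 0.1052]
eef_rot: [-180.0, 0.0, -33.2]
contact_force: [0.2, 0.2, 0.3]
gripper_width: 0.0874
gripper_force: 0.0
```

Request:
{"name": "jog_arm", "arguments": {
  "deltas": [
    [[1,0,0,0,0],[1,0,0,0,0],[1,0,0,0,0]]
  ]
}}

```text
time_s: 14.22
tcp_pos: [0.4446, -0.1099, 0.1055]
eef_rot: [-180.0, -0.0, -33.5]
contact_force: [0.1, -0.2, -0.3]
gripper_width: 0.0876
gripper_force: 0.0
```

```bash
python3 chk.py; python3 - <<'E'
from h import *
im=cv2.imread("pics/chk.png"); g=cv2.cvtColor(im,cv2.COLOR_BGR2HSV)
m=cmask(im,"yellow",110,200)|cv2.inRange(g,(0,0,135),(180,90,255))
h=blob(m,(567,231),60)+np.array([900,280]); print("top face",*pose("top",h,.030,4))
E
```

```text
Traceback (most recent call last):
  File "chk.py", line 8, in <module>
    h=blob(m,(p[0]*U,p[1]*U),20*U); print(col,*pose("top",h,.019,U), *pose("top",h,.008,U))
  File "h.py", line 19, in blob
    return cv2.convexHull(max(cs,key=cv2.contourArea))
                          ~~~^^^^^^^^^^^^^^^^^^^^^^^^
ValueError: max() iterable argument is empty
Traceback (most recent call last):
  File "h.py", line 19, in blob
    return cv2.convexHull(max(cs,key=cv2.contourArea))
                          ~~~^^^^^^^^^^^^^^^^^^^^^^^^
ValueError: max() iterable argument is empty
```

View pics/chk.png

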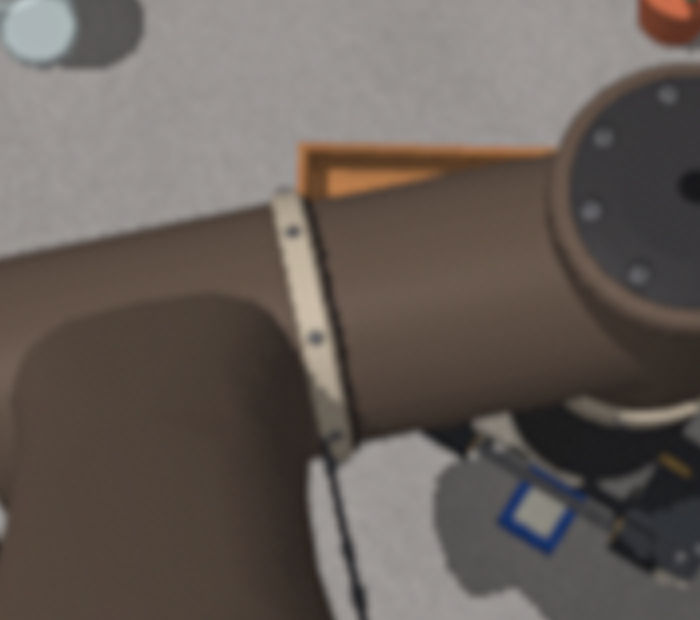

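The arm now hides the tray in the top view. Blue lies undisturbed at about (540,510) of the crop, between the open fingers. I pick it now and check yellow later.

Request:
{"name": "jog_arm", "arguments": {
  "deltas": [
    [[1,0,0,-3,0],[1,0,0,-3,0],[1,0,0,-1.6,0],[1,0,0,-0.75,0],[0.1,0,0,0,0],[-0.3,0,0,0,0],[-0.3,0,0,0,0],[-0.3,0,0,0,0]]
  ]
}}

```text
time_s: 15.38
tcp_pos: [0.4443, -0.1099, 0.0225]
eef_rot: [-180.0, -0.0, -33.5]
contact_force: [-0.3, 1.2, 0.1]
gripper_width: 0.0534
gripper_force: 0.0
```

Request:
{"name": "jog_arm", "arguments": {
  "deltas": [
    [[-0.3,0,0,0,0],[-0.3,0,0,0,0],[-0.3,0,0,1,0],[-0.3,0,0,3,0],[-0.3,0,0,3,0],[-0.3,0,0,0,0]]
  ]
}}

```text
time_s: 16.12
tcp_pos: [0.4456, -0.1097, 0.0946]
eef_rot: [-179.8, -0.2, -33.5]
contact_force: [-0.4, -0.2, -1.6]
gripper_width: 0.0441
gripper_force: 15.0
```

Request:
{"name": "jog_arm", "arguments": {
  "deltas": [
    [[-0.3,2.34,0.63,0.2,-0.13],[-0.3,2.34,0.63,0.2,-0.13],[-0.3,2.34,0.63,0,-0.13],[-0.3,2.34,0.63,0,-0.13],[-0.3,2.34,0.63,0,-0.13],[-0.3,2.34,0.63,0,-0.13],[-0.3,2.34,0.63,0,-0.13],[-0.3,2.32,0.65,0,-0.127]]
  ]
}}

```text
time_s: 17.12
tcp_pos: [0.6311, -0.0592, 0.0952]
eef_rot: [179.9, -0.0, -93.1]
contact_force: [-0.1, -0.8, -0.0]
gripper_width: 0.0436
gripper_force: 15.0
```

Request:
{"name": "jog_arm", "arguments": {
  "deltas": [
    [[-0.3,0,0,0,0],[-0.3,0,0,0,0],[-0.3,0,0,0,0]]
  ]
}}

```text
time_s: 17.5
tcp_pos: [0.6301, -0.0596, 0.0959]
eef_rot: [180.0, -0.0, -92.9]
contact_force: [0.9, -0.7, -0.6]
gripper_width: 0.0437
gripper_force: 15.0
```

```bash
python3 - <<'E'
from h import *
im=avg("side",3)
cv2.imwrite("pics/side2.png",cv2.resize(im[130:270,320:480],None,fx=4,fy=4,interpolation=cv2.INTER_CUBIC))
E
```

```text
(no output)
```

View pics/side2.png

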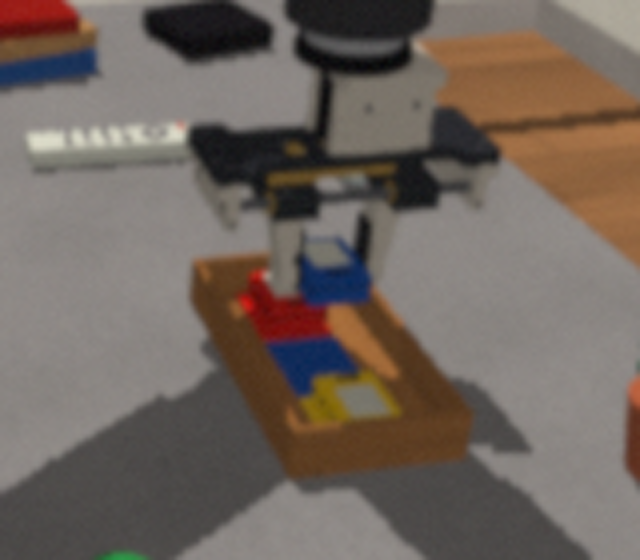

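Yellow lies label-up on its mat at (355,400), red sits at (285,310), and blue hangs level above its mat at (335,270). I lower blue.

Request:
{"name": "jog_arm", "arguments": {
  "deltas": [
    [[-0.3,0.1,0,-3,0],[-0.3,0,0,-2,0],[-0.3,0,0,-1,0],[-0.3,0,0,-0.4,0],[-0.3,0,0,-0.15,0],[-0.3,0,0,0,0],[-0.3,0,0,0,0]]
  ]
}}

```text
time_s: 18.52
tcp_pos: [0.6323, -0.0593, 0.0312]
eef_rot: [-179.9, 0.0, -92.9]
contact_force: [-0.1, 0.6, 0.3]
gripper_width: 0.0438
gripper_force: 15.0
```

Request:
{"name": "jog_arm", "arguments": {
  "deltas": [
    [[0.22,0,0,0,0],[0.22,0,0,0,0],[0.22,0,0,0,0],[0.22,0,0,2,0],[0.22,0,0,3,0],[0.22,0,0,3,0],[0.22,0,0,0,0]]
  ]
}}

```text
time_s: 19.4
tcp_pos: [0.6337, -0.0592, 0.1134]
eef_rot: [-179.7, 0.0, -92.9]
contact_force: [-0.4, 0.4, -0.6]
gripper_width: 0.0534
gripper_force: 0.0
```

Request:
{"name": "jog_arm", "arguments": {
  "deltas": [
    [[0.22,-0.38,4.43,0,0.171],[0.22,-0.38,4.43,0,0.171],[0.6,-0.38,4.43,0,0.171],[1,-0.38,4.43,0,0.171],[1,-0.38,4.43,0,0.171],[1,-0.38,4.43,0,0.171],[1,-0.38,4.43,0,0.171],[1,-0.38,4.43,0,0.171]]
  ]
}}

```text
time_s: 20.4
tcp_pos: [0.6009, 0.2963, 0.1097]
eef_rot: [180.0, 0.0, -14.2]
contact_force: [0.8, 0.5, -0.6]
gripper_width: 0.0874
gripper_force: 0.0
```

Request:
{"name": "jog_arm", "arguments": {
  "deltas": [
    [[1,-0.38,4.43,0,0.171],[1,0,0,0,0],[1,0,0,0,0],[1,0,0,0,0]]
  ]
}}

```text
time_s: 20.9
tcp_pos: [0.5978, 0.3382, 0.1103]
eef_rot: [180.0, 0.0, -4.8]
contact_force: [0.3, -0.4, 0.8]
gripper_width: 0.0875
gripper_force: 0.0
```

```bash
python3 - <<'E'
from h import *
U=4
im=cv2.resize(avg("top",4),None,fx=U,fy=U,interpolation=cv2.INTER_CUBIC)
cv2.imwrite("pics/chk2.png",im[380:660,1160:1600])
g=cv2.cvtColor(im,cv2.COLOR_BGR2HSV); wh=cv2.inRange(g,(0,0,135),(180,90,255))
for col,p,v in(("red",(315,128),205),("blue",(341,128),60),("yellow",(367,128),200)):
    P=(p[0]*U,p[1]*U)
    for nm,m,z in(("top",cmask(im,col,110,v)|wh,.030),("lab",wh,.030)):
        try: print(col,nm,*pose("top",blob(m,P,13*U),z,U))
        except ValueError: print(col,nm,"-")
E
```

```text
red top [0.637  0.0148] 88.1 88.6 [33.8 50.7]
red lab [0.6383 0.0196] 87.1 86.2 [27.4 34.2]
blue top [ 0.6267 -0.0575] 83.2 87.9 [53.2 65.9]
blue lab [ 0.6337 -0.0521] 86.0 88.1 [30.7 37.5]
yellow top [ 0.6285 -0.1297] 87.3 87.4 [41.9 65.2]
yellow lab [ 0.6284 -0.1394] 84.4 86.7 [26.7 34.1]
```

View pics/chk2.png

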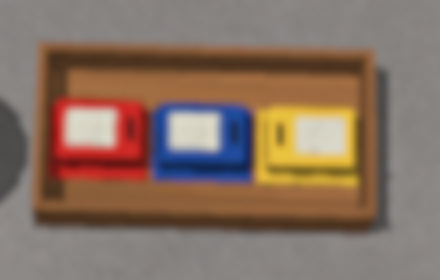

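All three boxes lie label-up, lengthwise on their own mats in the crop (red 100,135; blue 200,135; yellow 310,135), each within 2 mm of centre. Now the white remote.

Request:
{"name": "jog_arm", "arguments": {
  "deltas": [
    [[1,0,0.1,-3,0],[1,0,0,-3,0],[1,0,0,-1.9,0],[1,0,0,-0.95,0],[0.1,0,0,0,0],[-0.3,0,0,0,0],[-0.3,0,0,0,0],[-0.3,0,0,0,0]]
  ],
  "force": 25
}}

```text
time_s: 22.1
tcp_pos: [0.598, 0.3405, 0.0228]
eef_rot: [-180.0, -0.0, -4.7]
contact_force: [-0.0, -0.3, -0.5]
gripper_width: 0.0532
gripper_force: 0.4
```

Request:
{"name": "jog_arm", "arguments": {
  "deltas": [
    [[-0.3,0,0,0,0],[-0.3,0,0,0,0],[-0.3,0,0,1,0],[-0.3,0,0,3,0],[-0.3,0,0,3,0],[-0.3,0,0,2,0],[-0.3,0,0,0,0]]
  ]
}}

```text
time_s: 22.98
tcp_pos: [0.5987, 0.3413, 0.1145]
eef_rot: [-179.8, -0.2, -4.7]
contact_force: [-0.7, -0.0, -1.7]
gripper_width: 0.0421
gripper_force: 25.0
```

Request:
{"name": "jog_arm", "arguments": {
  "deltas": [
    [[-0.3,0.43,-3.0,0.1,0.004],[-0.3,0.43,-5.5,0.1,0.004],[-0.3,0.43,-5.5,0,0.004],[-0.3,0.43,-5.5,0,0.004],[-0.3,0.43,-5.5,0,0.004],[-0.3,0.43,-5.5,0,0.004],[-0.3,0.43,-5.5,0,0.004],[-0.3,0.43,-3.95,0,0.004]]
  ]
}}

```text
time_s: 23.98
tcp_pos: [0.6315, -0.0614, 0.1132]
eef_rot: [180.0, 0.1, -2.9]
contact_force: [0.3, 0.0, -0.6]
gripper_width: 0.0415
gripper_force: 25.0
```

Request:
{"name": "jog_arm", "arguments": {
  "deltas": [
    [[-0.3,0,0,0,0],[-0.3,0,0,0,0],[-0.3,0,0,-2,0],[-0.3,0,0,-1,0],[-0.3,0,0,0,0],[-0.3,0,0,0,0]]
  ]
}}

```text
time_s: 24.72
tcp_pos: [0.6325, -0.0587, 0.0845]
eef_rot: [180.0, -0.0, -2.8]
contact_force: [-0.2, 0.1, -0.3]
gripper_width: 0.0418
gripper_force: 25.0
```

```bash
python3 - <<'E'
from h import *
im=avg("side",3)
cv2.imwrite("pics/side3.png",cv2.resize(im[130:270,320:480],None,fx=4,fy=4,interpolation=cv2.INTER_CUBIC))
print(r.get_state()["tcp_pos"],r.get_state()["moment"])
E
```

```text
[ 0.63258891 -0.05895963  0.08470769] [-0.07376212  0.05478475  0.00264569]
```

View pics/side3.png

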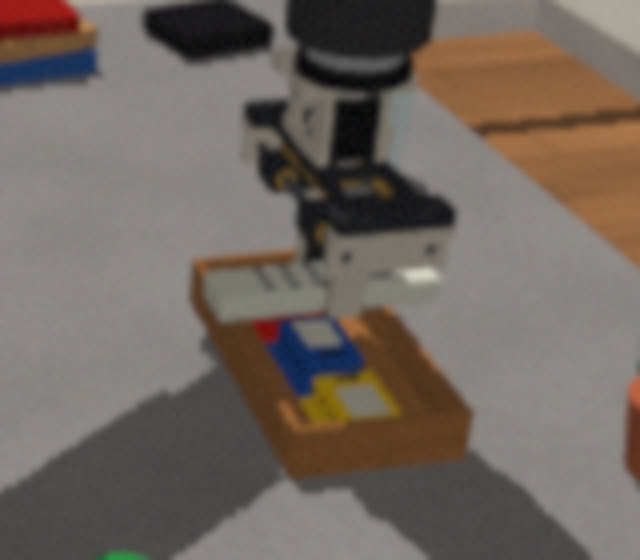

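The remote (205–440, 285) is held level above the tray, spanning both long walls. I lower it and let go.

Request:
{"name": "jog_arm", "arguments": {
  "deltas": [
    [[-0.3,0,0,-1.5,0],[-0.3,0,0,-0.6,0],[-0.3,0,0,-0.2,0],[-0.3,0,0,-0.05,0],[-0.3,0,0,-0.05,0],[-0.3,0,0,0,0]]
  ]
}}

```text
time_s: 25.62
tcp_pos: [0.6324, -0.0592, 0.0604]
eef_rot: [-180.0, -0.0, -2.9]
contact_force: [-1.0, -0.0, 1.4]
gripper_width: 0.0416
gripper_force: 25.0
```

Request:
{"name": "jog_arm", "arguments": {
  "deltas": [
    [[0.22,0,0,0,0],[0.22,0,0,0,0],[0.22,0,0,0,0],[0.22,0,0,2,0],[0.22,0,0,3,0],[0.22,0,0,4,0],[0.22,0,0,4,0],[0.22,0,0,0,0]]
  ]
}}

```text
time_s: 26.62
tcp_pos: [0.6342, -0.059, 0.1941]
eef_rot: [-179.9, -0.4, -2.9]
contact_force: [-0.5, 0.2, 0.0]
gripper_width: 0.0534
gripper_force: 0.0
```

Request:
{"name": "jog_arm", "arguments": {
  "deltas": [
    [[0.22,-1.5,4,0,0],[0.22,-1.5,5,0,0],[0.22,-1.5,5,0,0],[0.22,-1.5,5,0,0],[0.22,-1.5,5,0,0],[0.22,-1.5,5,0,0],[0.22,-1,5,0,0],[0.22,0,0,0,0]]
  ]
}}

```text
time_s: 27.62
tcp_pos: [0.5312, 0.2838, 0.1892]
eef_rot: [180.0, 0.0, -2.7]
contact_force: [-0.8, -0.9, -0.4]
gripper_width: 0.0532
gripper_force: 0.0
```

```bash
python3 - <<'E'
from h import *
U=4
raw=avg("top",4); im=cv2.resize(raw,None,fx=U,fy=U,interpolation=cv2.INTER_CUBIC)
cv2.imwrite("pics/end.png",im[360:880,1100:1800])
g=cv2.cvtColor(im,cv2.COLOR_BGR2HSV); wh=cv2.inRange(g,(0,0,165),(180,60,255))
w=wh.copy(); w[:,:1310]=0; w[:,1420:]=0
print("remote",*pose("top",blob(w,(1364,510),45*U),.048,U))
E
```

```text
remote [ 0.633  -0.0564] -2.8 -3.1 [ 43.7 160.9]
```

View pics/end.png

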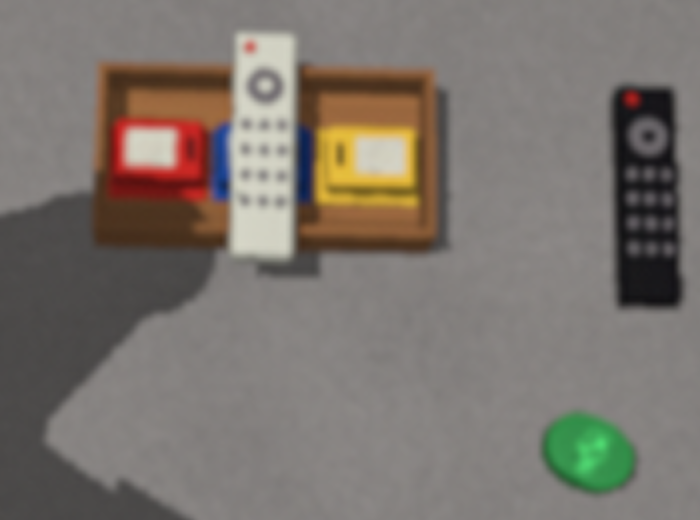

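The final crop shows the remote (265,145) lying square across both long walls near mid-tray, within 1 mm of centre across it. The boxes are on their mats, the black remote (648,195) and green case (590,452) are untouched, and the arm is clear. I hand it in.

```bash
python3 -c "
from plant import r
print(r.close_job())"
```

```text
the job is handed in; nothing more can be done
None
```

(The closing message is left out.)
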